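Recap the drip filter and hold the cap at half turn for bleeding

TASK

Push the filter's red drain plunger all the way down and let it spring back up. Then take the blue cap out of the stone saucer, set its lugs into the slots of the filter's collar, press it down against the spring and turn it clockwise to the yellow half-way marks, never on to the lock click at the red marks. Finish holding the cap by its grip right there, still, so I can bleed the line, and leave everything else on the bench where it is.

Things in the scene. Friction and masses are not known exactly. Their poses are not given: they have to be found in the camera images.
- filter: Drip filter fixed to the bench: upright black housing with a grey collar, 108 mm across, on top, on a foot plate 130 (x) by 230 (y) mm. Origin at bench height on the housing's axis, z up. Collar top at z = 150 mm, bore 68 mm wide; under its rim runs an 8 mm thick ledge (underside z = 142 mm). Inlet pipe to +x (220 mm out, 110 mm high). Drain valve 135 mm along +y, 164 mm high.
- slot_marks: Two white marks on the collar's rim, 50 mm each side of the axis, beside the two slots (each 20 mm wide, reaching 45 mm from the axis). Origin on the filter's axis at the collar's top; x along the line through both slots, z up. Under the ledge, lugs can turn from the slots clockwise only (seen from above); solid stops otherwise.
- half_marks: Two yellow marks on the collar's rim: half-way, 40 deg clockwise (from above) of the white ones. Origin on the filter's axis at the collar's top; x along the line through both yellow marks, z up.
- lock_marks: Two red marks on the collar's rim: lock notches, 80 deg clockwise (from above) of the white marks, where the lugs would spring up 4 mm with a click; then a solid stop. Origin on the filter's axis at the collar's top; x along the line through both red marks.
- spring_plate (a joint): Downward travel (m) of the white plate, 54 mm wide, in the filter's bore. At 0 its top is 4 mm below the collar's top; it yields up to 18 mm straight down (about 1.5 N at first, 0.35 N more per mm) and springs back up.
- cap: Loose blue cap, 130 g, upright in the saucer. Origin: centre of its underside, z up. Plug 62 mm wide, z 0 to 20 mm; at its foot two lugs, 14 mm wide, 6 mm high, out along +x and -x to 41 mm from the axis; flange 89 mm across, z 20 to 26; bar grip 60 mm along x, 14 mm thick along y, z 26 to 54. White pointers on the flange lie over the lugs. Same either way round.
- cap_foot (a point): Centre of the cap's underside (same point as the cap's origin). Above the filter's origin it is at about 146 mm when the cap just rests on the spring plate, lugs in the slots; at 136 mm or lower the lugs clear the ledge and the cap can turn; at 130 mm the flange meets the collar (about 6 N of push). Turned and not pushed, the spring holds it at 136 mm.
- drain_plunger (a joint): Travel of the red drain plunger in m: 0 = up, 0.012 = fully down. It springs back when let go; 3.5 N to start, 9 N fully down, then a solid stop.
- plunger_top (a point): Centre of the top face of the red drain plunger, a button 34 mm across that moves straight down; 164 mm above the bench when up. It stands on a brass valve.
- saucer: Grey stone saucer, loose, 1.1 kg, 150 mm across and 20 mm high, inner floor 10 mm above the bench. Origin: centre of its underside.
- nursery_pot: Orange plastic nursery pot, 130 mm across, 120 mm high; bystander. Origin: centre of its underside.
- clay_pot: Terracotta pot, 120 mm across, 105 mm high; bystander. Origin: centre of its underside.
- bucket: Small steel bucket, 130 mm across, 126 mm high; bystander. Origin: centre of its underside.
- weed_fork: Bamboo-handled hand fork lying on the bench between robot and filter, 260 mm long along its x (tines to +x), 62 mm wide, 27 mm high; bystander. Origin near its middle, at bench height.
- scoop: Green plastic scoop, 205 mm long along its x (handle to -x), 76 mm wide, 50 mm high; bystander. Origin at the back of its pan, at bench height.
- old_cartridge: Used brown filter cartridge standing upright, 56 mm across, 90 mm high; bystander. Origin: centre of its underside.
There are look-alikes about, which are no part of the job. There is more than one size of the cap; the one meant has the size given above.

How it is judged:
By the outcome, as a careful person would: the job done as asked, in the order asked, and still so for the second after the job is handed in, while the arm keeps its last pose, push and grip.
It also fails if it takes over 58 s, if anything falls off the work surface, if the arm or the gripper's body presses on something with over 40 N, if the wrist force passes 120 N, or if a joint passes its speed limit or range.

ROBOT

A 6-joint arm with a two-finger parallel gripper is mounted at the origin on the work surface. World frame = base frame: x ahead of the robot, y to its left, z up, the work surface at z = 0. Lengths are in m, angles in rad, forces in N, time in s.
With the tool pointing down it reaches from about 0.35 to 0.775 m from the base axis. Payload 7.3 kg.
Tool frame: the origin (TCP) lies at the centre of the arm's flange, where the gripper is bolted on; the fingertips stand 178 mm ahead of it and the grasp point (between the pads) lies 159 mm ahead of it; z points along the fingers, y is the line along which they close (so a half turn about z gives the same grasp; the last joint's range is limited). The gripper opens to 92 mm and grips with 3 to 60 N. Pads are 19 mm wide; open, the fingers measure 130 mm over their backs; the gripper's body (75 mm by 190 mm) begins 47 mm behind the grasp point.
Start: joints at [1.181, 0.342, 1.524, -0, 1.275, -0.146], TCP at [0.127, 0.509, 0.405] pointing down, gripper open.
Joint ranges: [-2.53, 2.53], [-0.77, 2.02], [0.04, 2.7], [-1, 4.14], [0.28, 2.66], [-3.11, 3.11]. Speed limits (rad/s): [2.57, 2.57, 3.14, 3.14, 3.14, 3.14].

INTERFACE

Orientations are given as [roll, pitch, yaw] about the fixed x, y, z axes, in that order (R = Rz(yaw) Ry(pitch) Rx(roll)).
In Python, from cell import telemetry, vision, ticket gives the robot as it stands.
- The arm moves only by the shell command python3 -m crank 'ROWS' [FORCE]. ROWS is JSON, a list of rows, each a list of 5 numbers: the gripper command: -1 is shut, 1 is fully open, values between are in proportion, then the shift along the tool's x, y, z in mm, then the turn about the tool's z in rad. In form: [[fingers, dx, dy, dz, roll], ...]. A call has 1 to 12 rows; each row is the pose to reach, as a shift and turn from the pose commanded when the call began, along the tool's axes at that moment; what a row does not reach only later rows make up. A row lasts 1/12 s, in which the tool goes at most 41.7 mm and 7.16 degrees, less where a joint would pass 70% of its speed; a pose out of reach is approached as far as the arm can. A call with a gripper value outside its range is refused whole. The fingers move at their own pace and stop on an object; FORCE is the grip in N (left out, the last holds). Time passes only in rows, so rows that repeat a pose let the fingers close. It gives the time, the measured TCP pose, the force, the opening and the grip force at its end, in the units of the state.
- telemetry.observe(): the state, without advancing time (a new reading comes with each control period).
- vision.read_camera(name): name is "scene" or "side" or "wrist"; returns (picture, depth): 384x512x3 uint8, red, green, blue; 384x512 float32, m along the optical axis (not along the pixel's ray), 0 where there is no reading.
- vision.get_calibration(name): a dict with "camera_matrix" (3x3 intrinsics, pixels), "dist" ([k1, k2, p1, p2, k3] as OpenCV has them; the pictures are not rectified), "rvec" (rotation vector, rad) and "tvec" (3), from world to camera coordinates, as OpenCV has them. Camera axes: x right, y down, z forward; pixel columns grow to the right and rows downward; lengths in m; the calibration is good to about 2 mm. A picture is of the moment at which its call begins: read the wrist's pose just before it. get_calibration takes no time and is no camera call; for the wrist camera it gives the pose at the moment of the call.
- ticket.hand_in(): hands the job in; it is judged then, once.
The state is a dict: "time": time; "qpos": joint angles; "qvel": joint speeds; "joint_efforts": joint torques, N m; "tool_pos": TCP position; "tool_rot": TCP orientation; "contact_force": force on the tool from outside, world axes, zero at the start; "torque": the same for the moment, N m; "opening": finger opening in m; "grip_force": force on a finger pad.
Only numpy, scipy, OpenCV 4.12 (cv2) and the standard library are available. Lean on these libraries where they do the work, as an engineer would, in place of code of your own. Each camera call takes 0.05 s, during which the arm holds its last target. There are 200 camera calls.

## Working session

There is one attempt and no reset: what is moved stays moved. The work goes in short steps, Python scripts to look and compute and a shell command to move; the robot and the scene stay as the last step left them, time stands still between calls to the robot, and variables do not carry over. Pictures are saved under pics/ and viewed, at most 10 in all, crops included, and the job is handed in when it is done.

```bash
ls; mkdir -p pics
python3 - <<'E'
from cell import telemetry, vision
import cv2,numpy as np
print(telemetry.observe())
for n in("scene","side","wrist"):
    im,d=vision.read_camera(n); cv2.imwrite(f"pics/{n}0.png",im[:,:,::-1]); np.savez(f"{n}0.npz",im=im,d=d)
    c=vision.get_calibration(n); print(n,{k:np.round(v,4).tolist() for k,v in c.items()})
a=np.vstack([cv2.imread(f"pics/{n}0.png") for n in("scene","side")])
cv2.imwrite("pics/ab.png",a[:, :])
E
```

```text
pics
{'time': 0.0, 'qpos': array([ 1.18099318e+00,  3.42682447e-01,  1.52498119e+00, -1.11531427e-06,
        1.27537303e+00, -1.45971928e-01]), 'qvel': array([-3.93486861e-04, -1.89048640e-03,  1.26660938e-03, -5.82603149e-05,
       -4.68150096e-04, -1.67297777e-03]), 'joint_efforts': array([ 2.26739146e-03, -4.31240058e+01, -2.44221085e+01,  7.18840118e-02,
        5.58195356e-02, -1.22707065e-04]), 'tool_pos': array([0.12666156, 0.50935928, 0.40407817]), 'tool_rot': array([-3.14016384e+00, -2.08982031e-04,  2.89776161e+00]), 'contact_force': array([-0.80415121, -0.22798224,  0.57827897]), 'torque': array([0.00879696, 0.0495784 , 0.02262806]), 'grip_force': 0.0, 'opening': 0.09187423179179478}
scene {'camera_matrix': [[362.1088, 0.0, 250.5444], [0.0, 362.1088, 195.7469], [0.0, 0.0, 1.0]], 'dist': [-0.0717, 0.0, 0.0, 0.0, 0.0], 'rvec': [1.8897, 1.0891, -0.5766], 'tvec': [-0.2608, -0.1129, 1.7391]}
side {'camera_matrix': [[355.0682, 0.0, 255.3322], [0.0, 355.0682, 194.4394], [0.0, 0.0, 1.0]], 'dist': [0.0234, 0.0, 0.0, 0.0, 0.0], 'rvec': [2.1415, -0.7152, 0.3611], 'tvec': [-0.3858, 0.2976, 1.0323]}
wrist {'camera_matrix': [[302.4966, 0.0, 258.3361], [0.0, 302.4966, 193.599], [0.0, 0.0, 1.0]], 'dist': [-0.053, 0.0, 0.0, 0.0, 0.0], 'rvec': [-2.288, -1.7873, -0.2576], 'tvec': [-0.5256, -0.0368, 0.3912]}
```

View pics/scene0.png

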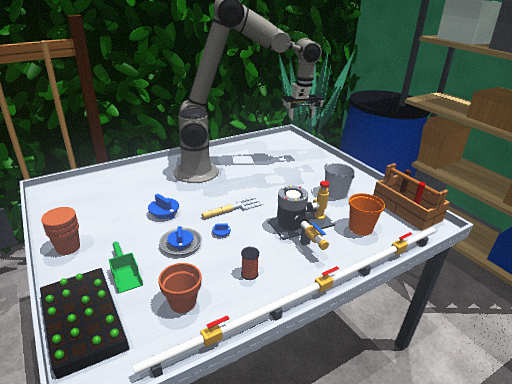

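View pics/side0.png

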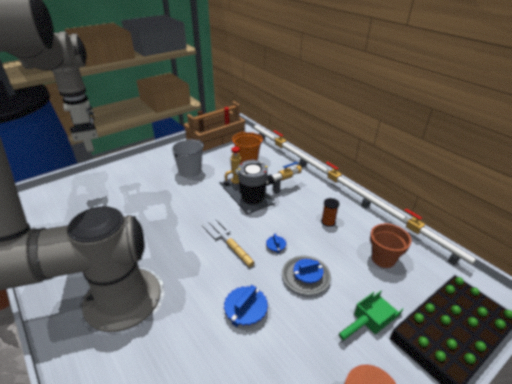

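The scene view shows three blue caps: a large one at (163,207), one in the grey saucer at (180,238) and a small one at (221,230). The one in the saucer fits the task, and I'll check its size. The filter is at (292,197), with the red plunger on the brass valve at (324,184). The side view shows the same caps at (246,305), (308,268) and (276,243), and the plunger at (236,150).

```bash
cat > h.py <<'E'
import numpy as np, cv2
from cell import telemetry, vision
def Rt(c): return cv2.Rodrigues(np.array(c["rvec"],float))[0], np.array(c["tvec"],float).ravel()
def rays(c,px):
    px=np.array(px,float).reshape(-1,1,2)
    u=cv2.undistortPoints(px,np.array(c["camera_matrix"],float),np.array(c["dist"],float)).reshape(-1,2)
    R,t=Rt(c); return -R.T@t, np.c_[u,np.ones(len(u))]@R
def onplane(c,px,z):
    o,d=rays(c,px); return o+d*((z-o[2])/d[:,2])[:,None]
def deproj(c,px,dep):
    o,d=rays(c,px); return o+d*np.asarray(dep)[:,None]
def proj(c,P):
    return cv2.projectPoints(np.array(P,float).reshape(-1,3),np.array(c["rvec"],float),np.array(c["tvec"],float),np.array(c["camera_matrix"],float),np.array(c["dist"],float))[0].reshape(-1,2)
def hsv(im): return cv2.cvtColor(im,cv2.COLOR_RGB2HSV)
def blobs(m,amin=20):
    n,l,s,ce=cv2.connectedComponentsWithStats(m.astype(np.uint8))
    return [(s[i],ce[i],l==i) for i in range(1,n) if s[i][4]>=amin]
def cloud(c,d,m):
    v,u=np.nonzero(m&(d>0)); return deproj(c,np.c_[u,v],d[v,u])
E
python3 - <<'E'
from h import *
for n in("scene","side"):
    z=np.load(f"{n}0.npz"); c=vision.get_calibration(n); H=hsv(z["im"]); d=z["d"]
    h,s,v=[H[...,i] for i in range(3)]
    for nm,m in(("blue",(h>105)&(h<128)&(s>150)&(v>80)),("red",((h<4)|(h>176))&(s>180)&(v>110))):
        for st,ce,mm in blobs(m,12):
            P=cloud(c,d,mm)
            if len(P)<5: continue
            p5,p95=np.percentile(P,3,axis=0),np.percentile(P,97,axis=0)
            print(n,nm,np.round(ce),st[4],"med",np.round(np.median(P,0),3),"mid",np.round((p5+p95)/2,3),"ext",np.round(p95-p5,3),"ztop",p95[2].round(3))
    # all cloud near the filter : collar tops
    P=cloud(c,d,np.ones(d.shape,bool)); Q=P[(abs(P[:,2]-.15)<.006)&(P[:,0]>.2)&(P[:,0]<.9)&(abs(P[:,1])<.5)]
    print("z150",len(Q),np.round(Q.min(0),3),np.round(Q.max(0),3),np.round(np.median(Q,0),3))
im=np.load("scene0.npz")["im"]; im2=np.load("side0.npz")["im"]
a=cv2.resize(im[185:265,140:345],None,fx=3.8,fy=3.8,interpolation=cv2.INTER_CUBIC)
b=cv2.resize(im2[130:330,200:340],None,fx=1.4,fy=1.4,interpolation=cv2.INTER_CUBIC)
o=np.zeros((600,800,3),np.uint8); o[:a.shape[0],:a.shape[1]]=a; o[a.shape[0]:a.shape[0]+b.shape[0],:b.shape[1]]=b
w=np.load("wrist0.npz")["im"]; w=cv2.resize(w,(384,288)); o[304:592,300:684]=w
cv2.imwrite("pics/crop1.png",o[:,:,::-1])
E
```

```text
scene blue [383. 140.] 3728 med [ 0.071  1.243 -0.067] mid [-0.011  1.326 -0.076] ext [0.371 0.314 0.32 ] ztop 0.084
scene blue [163. 206.] 337 med [ 0.274 -0.262  0.038] mid [ 0.267 -0.254  0.055] ext [0.092 0.105 0.044] ztop 0.077
scene blue [318. 228.] 53 med [0.743 0.116 0.111] mid [0.744 0.117 0.111] ext [0.063 0.017 0.005] ztop 0.113
scene blue [221. 230.] 128 med [ 0.495 -0.118  0.022] mid [ 0.494 -0.115  0.026] ext [0.042 0.057 0.035] ztop 0.044
scene blue [180. 237.] 322 med [ 0.485 -0.272  0.038] mid [ 0.481 -0.27   0.05 ] ext [0.077 0.077 0.033] ztop 0.067
scene blue [502. 251.] 632 med [ 0.871  1.51  -0.497] mid [ 0.887  1.546 -0.489] ext [0.13  0.096 0.182] ztop -0.399
scene red [325. 183.] 28 med [0.59  0.269 0.165] mid [0.59  0.27  0.165] ext [0.024 0.026 0.005] ztop 0.168
scene red [422. 184.] 20 med [0.77  0.605 0.162] mid [0.77  0.608 0.161] ext [0.02  0.022 0.006] ztop 0.164
scene red [420. 195.] 19 med [0.778 0.607 0.114] mid [0.777 0.607 0.114] ext [0.005 0.015 0.059] ztop 0.144
scene red [405. 236.] 26 med [0.899 0.377 0.086] mid [0.899 0.378 0.086] ext [0.011 0
[... 472 characters left out ...]
  0.02 ] mid [ 0.482 -0.114  0.029] ext [0.053 0.052 0.026] ztop 0.042
side blue [308. 271.] 518 med [ 0.471 -0.277  0.037] mid [ 0.473 -0.27   0.048] ext [0.068 0.077 0.033] ztop 0.065
side blue [246. 305.] 1165 med [ 0.253 -0.264  0.036] mid [ 0.256 -0.256  0.053] ext [0.097 0.103 0.042] ztop 0.074
side red [236. 149.] 23 med [0.586 0.264 0.163] mid [0.587 0.263 0.163] ext [0.022 0.025 0.006] ztop 0.166
side red [331. 165.] 18 med [0.9   0.043 0.086] mid [ 1.057  0.152 -0.038] ext [0.325 0.269 0.254] ztop 0.089
side red [413. 213.] 38 med [ 0.9   -0.331  0.086] mid [ 0.899 -0.331  0.087] ext [0.012 0.051 0.005] ztop 0.089
z150 369 [0.518 0.079 0.144] [0.628 0.276 0.156] [0.573 0.133 0.148]
```

View pics/crop1.png

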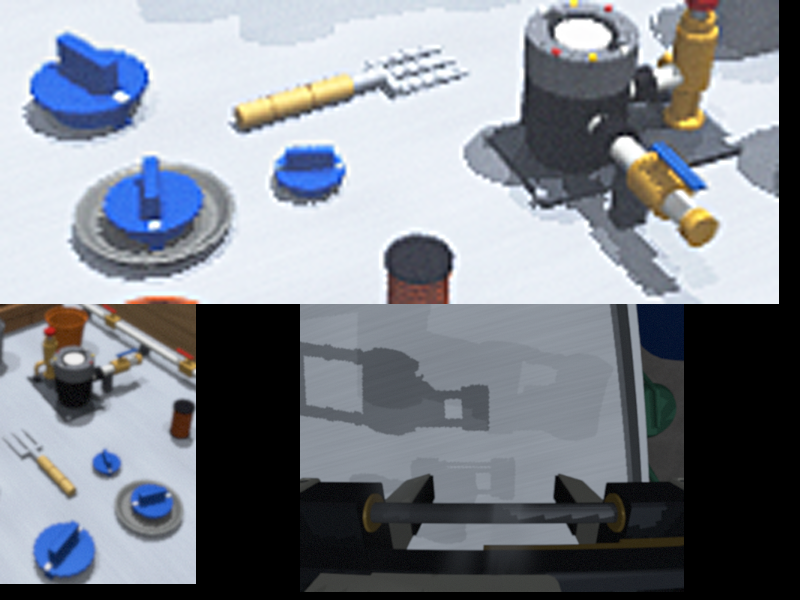

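Sizes confirm the choice. The saucer cap's top is at z≈0.065 (10+54 mm expected). The large cap on the bench reaches 0.075, and the small one is only 0.043 high and 55 mm wide. The crop shows the meant cap in the saucer at crop (153,205), the collar with white, yellow and red marks at crop (582,35), and the plunger at crop (700,5). Next I'll hover over the filter.

```bash
cat >> h.py <<'E'
def Rtool(s=None):
    s=s or telemetry.observe(); r,p,y=s["tool_rot"]
    from scipy.spatial.transform import Rotation as Ro
    return Ro.from_euler("xyz",[r,p,y]).as_matrix(), np.array(s["tool_pos"])
def shift(P,s=None):
    "tool-axis shift in mm bringing the TCP to world point P"
    R,p=Rtool(s); return np.round(R.T@(np.array(P)-p)*1000,1)
E
python3 - <<'E'
from h import *
c=vision.get_calibration("wrist"); R,t=Rt(c); Rt_,p=Rtool()
print("cam in tool mm",(Rt_.T@(-R.T@t-p)*1000).round(1),"axis",(Rt_.T@R.T@[0,0,1]).round(3),"imgx",(Rt_.T@R.T@[1,0,0]).round(3))
print(shift([.588,.267,.40]), shift([.51,.2,.45]))
E
```

```text
cam in tool mm [75.1  1.2 19.2] axis [-0.284 -0.     0.959] imgx [-0.001  1.    -0.   ]
[-506.2 -123.9    4.3] [-446.7 -207.8  -45.6]
```

```bash
python3 -m crank '[[-1,-30,-10,-1,0],[-1,-70,-23,-2,0],[-1,-110,-36,-3,0],[-1,-150,-48,-4,0],[-1,-190,-61,-5,0],[-1,-230,-74,-6,0],[-1,-270,-87,-8,0],[-1,-310,-100,-9,0],[-1,-350,-113,-10,0],[-1,-390,-126,-11,0],[-1,-430,-139,-12,0],[-1,-470,-152,-13,0]]' 10
python3 -m crank '[[-1,-30,-10,-1,0],[-1,-60,-20,-2,0],[-1,-85,-28,-3,0],[-1,-105,-34,-4,0],[-1,-105,-34,-4,0],[-1,-105,-34,-4,0]]'
python3 - <<'E'
from h import *
c=vision.get_calibration("wrist"); im,d=vision.read_camera("wrist"); np.savez("w1.npz",im=im,d=d,**{k:np.array(v) for k,v in c.items()})
cv2.imwrite("pics/w1.png",im[:,:,::-1])
print(telemetry.observe()["tool_pos"],telemetry.observe()["tool_rot"])
H=hsv(im); h,s,v=[H[...,i] for i in range(3)]
for nm,m in(("white",(s<25)&(v>200)),("yellow",(h>22)&(h<35)&(s>120)&(v>120)),("red",((h<4)|(h>176))&(s>150)&(v>90))):
    for st,ce,mm in blobs(m,8):
        P=cloud(c,d,mm)
        if len(P) and .13<np.median(P[:,2])<.18: print(nm,ce.round(1),st[4],np.median(P,0).round(4),P.mean(0).round(4))
E
```

```text
time: 1.15
tool_pos: [0.5441, 0.2492, 0.4174]
tool_rot: [-3.141, -0.001, 2.898]
contact_force: [1.0, 1.3, -0.0]
opening: 0.0162
grip_force: 0.0
time: 1.65
tool_pos: [0.6368, 0.1916, 0.4205]
tool_rot: [-3.141, -0.002, 2.896]
contact_force: [-1.0, 0.3, -0.2]
opening: 0.0004
grip_force: 0.0
[0.63609308 0.1924109  0.42088848] [-3.14142370e+00 -1.58890927e-03  2.89729564e+00]
white [164.7  80.2] 15 [0.5275 0.1448 0.1505] [0.5274 0.1442 0.1507]
white [191.1 120.4] 408 [0.5628 0.1539 0.1469] [0.5624 0.1543 0.1469]
yellow [185.5  77.6] 69 [0.5299 0.1611 0.1523] [0.53   0.1611 0.1523]
yellow [168.5 196.8] 47 [0.619  0.1172 0.1524] [0.619  0.1171 0.1525]
red [223.1 101.2] 59 [0.5544 0.1846 0.1525] [0.5545 0.1847 0.1525]
red [343.4 117.7] 1401 [0.5888 0.2718 0.1649] [0.5888 0.2718 0.1648]
```

View pics/w1.png

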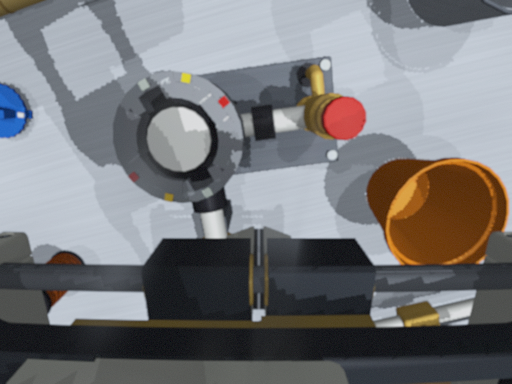

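The wrist view is a true top view of the filter. The collar centre is near (180,137), with yellow marks at (186,78) and (168,197), red marks at (223,101) and (133,177), and a white mark at (142,83). The red plunger is at (343,118), and the orange pot at (450,210) is clear of it. The yellow pair measures 99 mm apart against 100 mm expected.

Run:
```python
from h import *
z=np.load("w1.npz"); c={k:z[k] for k in("camera_matrix","dist","rvec","tvec")}
H=hsv(z["im"]); h,s,v=[H[...,i] for i in range(3)]
pl=onplane(c,[343.4,117.7],.164)[0]; print("plunger",pl.round(4))
m=((h<6)|(h>174))&(s>90)&(v>70)
for st,ce,mm in blobs(m,8):
    if ce[0]<240 and ce[1]<220: print("red",ce.round(1),onplane(c,ce,.15)[0].round(4))
Y=onplane(c,[[185.5,77.6],[168.5,196.8]],.15); print(Y.round(4)); ce=Y.mean(0); dd=Y[1]-Y[0]
print("centre",ce.round(4),np.hypot(*dd[:2]).round(4),"yellow deg",np.degrees(np.arctan2(dd[1],dd[0])).round(2),"dist plunger",np.hypot(*(pl-ce)[:2]).round(4))
print("shift to plunger, tips at .174",shift([pl[0],pl[1],.352]))
s=telemetry.observe(); print(s["contact_force"])
```

```text
plunger [0.5889 0.2721 0.164 ]
red [223.3 101.1] [0.5543 0.1846 0.15  ]
red [133.3 176.4] [0.5947 0.0924 0.15  ]
[[0.5297 0.1606 0.15  ]
 [0.6196 0.1162 0.15  ]]
centre [0.5746 0.1384 0.15  ] 0.1003 yellow deg -26.3 dist plunger 0.1345
shift to plunger, tips at .174 [64.9 65.9 69. ]
[-0.87871299  0.99526493 -0.76674144]
```

```bash
python3 -m crank '[[-1,30,30,25,0],[-1,55,55,45,0],[-1,65,66,65,0],[-1,65,66,75,0],[-1,65,66,80,0],[-1,65,66,83,0],[-1,65,66,86,0],[-1,65,66,88,0],[-1,65,66,90,0],[-1,65,66,91,0],[-1,65,66,91,0]]'
python3 -c "
from h import *
s=telemetry.observe();print(s['tool_pos'],s['contact_force'])"
```

```text
time: 2.62
tool_pos: [0.5895, 0.2717, 0.3328]
tool_rot: [3.139, 0.002, 2.897]
contact_force: [-3.9, 2.2, 7.1]
opening: 0.0003
grip_force: 3.7
[0.58946716 0.27167041 0.3328254 ] [-3.87527925  2.19069031  7.10579181]
```

```bash
python3 -m crank '[[-1,0,0,3,0],[-1,0,0,6,0],[-1,0,0,8,0],[-1,0,0,8,0],[-1,0,0,8,0]]'
```

```text
time: 3.03
tool_pos: [0.5891, 0.2715, 0.33]
tool_rot: [3.137, 0.006, 2.897]
contact_force: [-12.9, -1.0, 30.7]
opening: 0.0004
grip_force: 15.5
```

```bash
python3 -m crank '[[-1,0,0,-6,0],[-1,0,0,-20,0],[-1,0,0,-45,0],[-1,0,0,-80,0],[-1,-6,-40,-80,0],[-1,-12,-80,-80,0],[0,-18,-120,-80,0],[0,-24,-160,-80,0],[0,-30,-200,-80,0],[0,-36,-240,-80,0],[0,-42,-280,-80,0],[0,-48,-320,-80,0]]'
python3 -m crank '[[0,-6,-40,0,0],[0,-12,-80,0,0],[0,-18,-120,0,0],[0,-24,-160,0,0],[0,-30,-195,0,0],[0,-33,-222,0,0],[0,-35,-233,0,0],[0,-35,-233,0,0],[0,-35,-233,0,0]]'
python3 - <<'E'
from h import *
im,d=vision.read_camera("scene"); cs=vision.get_calibration("scene"); H=hsv(im)
m=((H[...,0]<5)|(H[...,0]>175))&(H[...,1]>170)&(H[...,2]>100)
for st,ce,mm in blobs(m,10):
    if abs(ce[0]-325)<12 and abs(ce[1]-184)<12: print("plunger z",np.median(cloud(cs,d,mm),0).round(4))
c=vision.get_calibration("wrist"); im,d=vision.read_camera("wrist"); np.savez("w2.npz",im=im,d=d,**{k:np.array(v) for k,v in c.items()})
cv2.imwrite("pics/w2.png",im[:,:,::-1])
s=telemetry.observe();print(s["tool_pos"],s["tool_rot"],s["opening"])
H=hsv(im); h,s,v=[H[...,i] for i in range(3)]
for st,ce,mm in blobs((h>100)&(h<130)&(s>120)&(v>40),60):
    P=cloud(c,d,mm); print("blue",ce.round(1),st,P.mean(0).round(3),np.percentile(P,98,axis=0).round(3))
for st,ce,mm in blobs((s<60)&(v>170),4):
    P=cloud(c,d,mm)
    if len(P) and .028<np.median(P[:,2])<.07 and st[4]<200: print("white",ce.round(1),st[4],np.median(P,0).round(4),onplane(c,ce,.036)[0].round(4))
E
```

```text
time: 4.03
tool_pos: [0.5579, -0.0532, 0.4039]
tool_rot: [-3.141, 0.003, 2.896]
contact_force: [0.5, -0.3, 0.3]
opening: 0.0359
grip_force: 0.0
time: 4.78
tool_pos: [0.5358, -0.285, 0.403]
tool_rot: [3.141, 0.001, 2.896]
contact_force: [0.6, 0.3, -0.5]
opening: 0.0458
grip_force: 0.0
plunger z [0.5896 0.2685 0.1647]
[ 0.53633943 -0.2834111   0.40296965] [3.14119417e+00 3.82198700e-04 2.89869845e+00] 0.045812513687471135
blue [392.6  91.1] [ 363   61   59   61 2650] [ 0.486 -0.112  0.024] [ 0.516 -0.081  0.043]
blue [260.1 119.1] [ 221   79   79   81 4818] [ 0.48  -0.267  0.041] [ 0.519 -0.227  0.066]
white [263.9  84.5] 71 [ 0.4449 -0.2536  0.0387] [ 0.4447 -0.2535  0.036 ]
white [442.4 382.6] 32 [ 0.9024 -0.0966  0.057 ] [ 0.9306 -0.086   0.036 ]
```

View pics/w2.png

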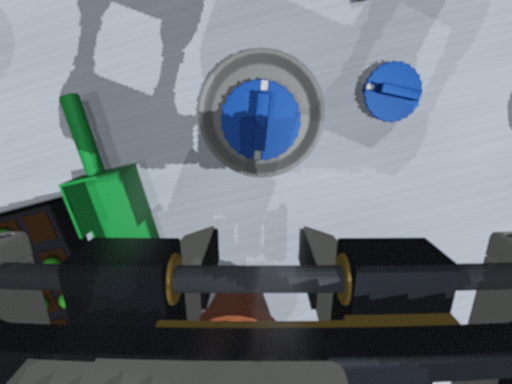

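The plunger is back up at z≈0.165. The wrist view shows the meant cap in the saucer at (260,119), with pointers at (264,85) and (257,155) and its bar along the line between them. The small cap is at (393,91), the scoop at (105,190), and the clay pot sits under the gripper at (240,310).

Run:
```python
from h import *
z=np.load("w2.npz"); c={k:z[k] for k in("camera_matrix","dist","rvec","tvec")}
im=z["im"];H=hsv(im); h,s,v=[H[...,i].astype(int) for i in range(3)]
m=((h>100)&(h<130)&(s>120)&(v>40)); m[:60]=0;m[170:]=0;m[:,:210]=0;m[:,310:]=0
v_,u_=np.nonzero(m); pts=onplane(c,np.c_[u_,v_],.036)
(cx,cy),r=cv2.minEnclosingCircle((pts[:,:2]*1000).astype(np.float32)); print("flange",cx/1000,cy/1000,"diam",2*r)
ptr=onplane(c,[[263.9,84.5],[257,155]],.036); dd=ptr[0]-ptr[1]; print("ptr",ptr.round(4),"mid",ptr.mean(0).round(4),"deg",np.degrees(np.arctan2(dd[1],dd[0])))
# bar top
d=z["d"]; P=cloud(c,d,m); T=P[P[:,2]>.058]; mu=T.mean(0); w,V=np.linalg.eigh(np.cov(T[:,:2].T)); print("bar",mu.round(4),np.degrees(np.arctan2(*V[::-1,1])),"len",np.ptp((T[:,:2]-mu[:2])@V[:,1]).round(4),"thk",np.ptp((T[:,:2]-mu[:2])@V[:,0]).round(4),"n",len(T))
for n in("scene","side"):
    q=np.load(n+"0.npz"); cc=vision.get_calibration(n); P=cloud(cc,q["d"],np.ones(q["d"].shape,bool))
    Q=P[(P[:,2]>.085)&(P[:,2]<.115)&(P[:,0]>.35)&(P[:,0]<.85)&(P[:,1]<0)&(P[:,1]>-.5)]; print(n,"pot",len(Q),np.percentile(Q,2,axis=0).round(3),np.percentile(Q,98,axis=0).round(3))
    if n=="side": C=Q
Q=C[C[:,1]<-.1]; print("pot only",np.percentile(Q,2,axis=0).round(3),np.percentile(Q,98,axis=0).round(3))
```

```text
flange 0.48087774658203125 -0.26676849365234373 diam 90.2458267211914
ptr [[ 0.4446 -0.2535  0.036 ]
 [ 0.518  -0.2797  0.036 ]] mid [ 0.4813 -0.2666  0.036 ] deg 160.35790548474245
bar [ 0.4802 -0.266   0.0646] 160.08794283585542 len 0.0594 thk 0.014 n 781
scene pot 800 [ 0.672 -0.418  0.086] [ 0.785 -0.11   0.108]
side pot 679 [ 0.669 -0.42   0.086] [ 0.783 -0.111  0.107]
pot only [ 0.669 -0.42   0.086] [ 0.783 -0.111  0.107]
```

```bash
python3 -m crank '[[0,25,1,20,0.05],[0,45,2,60,0.1],[0,57,3,100,0.103],[0,57,3,135,0.103],[0,57,3,160,0.103],[0,57,3,173,0.103],[0,57,3,180,0.103],[0,57,3,184,0.103],[0,57,3,184,0.103]]'
python3 - <<'E'
from h import *
for i in range(2):
    s=telemetry.observe();print(s["tool_pos"],s["tool_rot"],s["contact_force"])
print(shift([.481,-.267,.219]))
E
```

```text
time: 5.63
tool_pos: [0.482, -0.2671, 0.2187]
tool_rot: [3.141, 0.0, 2.796]
contact_force: [-0.0, 1.1, -0.5]
opening: 0.0458
grip_force: 0.0
[ 0.48203639 -0.26712977  0.21872683] [3.14148745e+00 2.00798271e-04 2.79613069e+00] [-0.03003556  1.11328842 -0.54375912]
[ 0.48203639 -0.26712977  0.21872683] [3.14148745e+00 2.00798271e-04 2.79613069e+00] [-0.03003556  1.11328842 -0.54375912]
[ 1.  -0.2 -0.3]
```

Pose matches to about 1 mm. Next I grip and lift a little to check.

```bash
python3 -m crank '[[-1,0,0,0,0],[-1,0,0,0,0],[-1,0,0,0,0],[-1,0,0,0,0],[-1,0,0,0,0],[-1,0,0,-5,0],[-1,0,0,-20,0],[-1,0,0,-50,0],[-1,0,0,-90,0],[-1,0,0,-130,0],[-1,0,0,-160,0],[-1,0,0,-160,0]]' 40
python3 - <<'E'
from h import *
c=vision.get_calibration("wrist"); s=telemetry.observe(); im,d=vision.read_camera("wrist"); np.savez("w3.npz",im=im,d=d,**{k:np.array(v) for k,v in c.items()})
cv2.imwrite("pics/w3.png",im[:,:,::-1]); R,p=Rtool(s)
H=hsv(im); h,sa,v=[H[...,i].astype(int) for i in range(3)]
for st,ce,mm in blobs((h>100)&(h<130)&(sa>120)&(v>40),60):
    P=(cloud(c,d,mm)-p)@R*1000; print("blue",ce.round(1),st,"tool mm",P.mean(0).round(1),np.percentile(P,2,axis=0).round(1),np.percentile(P,98,axis=0).round(1))
for st,ce,mm in blobs((sa<60)&(v>150),4):
    P=(cloud(c,d,mm)-p)@R*1000
    if len(P) and 150<np.median(P[:,2])<200: print("white",ce.round(1),st[4],np.median(P,0).round(1))
E
```

```text
time: 6.63
tool_pos: [0.4823, -0.2684, 0.3859]
tool_rot: [-3.138, 0.012, 2.795]
contact_force: [-0.3, -1.0, -0.5]
opening: 0.0139
grip_force: 40.0
blue [199.2   7.2] [ 159    0   83   20 1079] tool mm [168.5 -56.5 349.2] [159.7 -91.7 346.6] [175.3 -20.4 373.6]
blue [391.6 123.5] [ 361   94   61   60 2739] tool mm [ 55.5 150.  360.6] [ 25.4 121.6 342. ] [ 84.4 179.8 365.9]
blue [258.  208.1] [ 183  159  151  107 9388] tool mm [ 20.7   1.1 176.6] [  0.2 -38.  154.4] [ 42.9  40.1 184.6]
blue [258.  298.9] [243 293  32  14 354] tool mm [-19.7   1.1 150.7] [-39.9  -5.5  94.8] [ 22.8   8.2 182.9]
white [257.8 164.6] 33 [ 43.6   1.1 181.9]
```

View pics/w3.png

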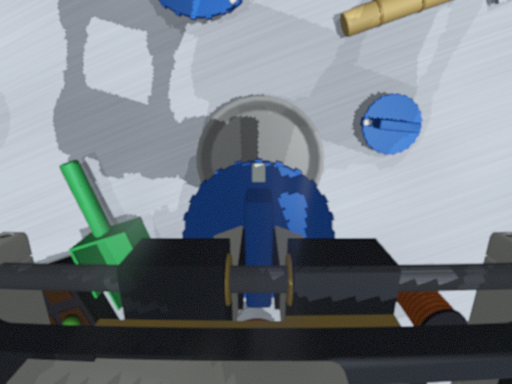

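The cap is held with its bar between the pads; the flange is at (258,208), the pointer at (258,165), and the saucer is left behind empty at (260,150). I'll fit the flange circle to find the cap's offset in the hand.

```bash
python3 -m crank '[[-1,0,0,0,0],[-1,0,0,0,0]]'
cat >> h.py <<'E'
def hand(name):
    "cap pose in the tool frame (mm): flange circle fit on the plane at tool z=183"
    from scipy.optimize import least_squares
    c=vision.get_calibration("wrist"); s=telemetry.observe(); im,d=vision.read_camera("wrist"); np.savez(name,im=im,d=d)
    R,p=Rtool(s); H=hsv(im); h,sa,v=[H[...,i].astype(int) for i in range(3)]
    def pl(px,zt):
        o,dr=rays(c,px); o=(o-p)@R*1000; dr=dr@R; return o+dr*((zt-o[2])/dr[:,2])[:,None]
    m=((h>100)&(h<130)&(sa>120)&(v>30)); B=max((b for b in blobs(m,2000) if 130<b[1][1]<290),key=lambda b:b[0][4]); mm=B[2]
    E=[]
    for u in range(B[0][0],B[0][0]+B[0][2]):
        col=np.nonzero(mm[:,u])[0]; E.append((u,col.min()))
    Q=pl(np.array(E)-[0,.5],183)
    f=least_squares(lambda q:np.hypot(Q[:,0]-q[0],Q[:,1]-q[1])-q[2],[0,0,44],loss="soft_l1")
    g=least_squares(lambda q:np.hypot(Q[:,0]-q[0],Q[:,1]-q[1])-44.5,[0,0],loss="soft_l1")
    w=[pl(ce,183)[0].round(1) for st,ce,_ in blobs((sa<60)&(v>120)&(cv2.dilate(mm.astype(np.uint8),np.ones((9,9)))>0),6) if abs(ce[0]-258)<25 and ce[1]<230]
    print(s["tool_pos"],s["tool_rot"],"fit",f.x.round(2),"fixed R",g.x.round(2),"ptr",w); return c,s,im,d
E
python3 -c "
from h import *
hand('w4.npz')"
```

```text
time: 6.85
tool_pos: [0.4812, -0.2676, 0.3771]
tool_rot: [3.141, -0.003, 2.795]
contact_force: [0.1, -0.4, -2.2]
opening: 0.0136
grip_force: 40.0
[ 0.48116044 -0.26762414  0.37705433] [ 3.14057184e+00 -3.00219634e-03  2.79470698e+00] fit [ 2.75  0.95 43.3 ] fixed R [1.36 0.94] ptr [array([ 39.6,   1.3, 183. ])]
```

```bash
python3 -m crank '[[-1,0,0,-10,0],[-1,3,20,-23,-0.05],[-1,7,55,-23,-0.12],[-1,12,95,-23,-0.2],[-1,16,135,-23,-0.3],[-1,21,175,-23,-0.4],[-1,26,215,-23,-0.5],[-1,31,255,-23,-0.586],[-1,36,295,-23,-0.586],[-1,40,335,-23,-0.586],[-1,44,370,-23,-0.586],[-1,48,395,-23,-0.586]]'
python3 -m crank '[[-1,0.6,10,0,0],[-1,1,18,0,0],[-1,1,18,0,0],[-1,1,18,0,0]]'
python3 - <<'E'
from h import *
c,s,im,d=hand("w5.npz"); cv2.imwrite("pics/w5.png",im[:,:,::-1])
print(shift([.5757,.1378,.373],s),"yaw err",3.381-s["tool_rot"][2]%(2*np.pi))
H=hsv(im); h,sa,v=[H[...,i].astype(int) for i in range(3)]
for nm,m in(("yellow",(h>22)&(h<35)&(sa>110)&(v>90)),("red",((h<5)|(h>175))&(sa>120)&(v>70)),("white",(sa<45)&(v>120))):
    for st,ce,mm in blobs(m,8):
        w=onplane(c,ce,.15)[0]; r=np.hypot(*(w[:2]-[.5745,.1385]))
        if .04<r<.06: print(nm,ce.round(1),st[4],w.round(4),r.round(4),np.degrees(np.arctan2(w[1]-.1385,w[0]-.5745)).round(1))
E
```

```text
time: 7.9
tool_pos: [0.571, 0.1231, 0.4012]
tool_rot: [3.141, -0.001, -2.901]
contact_force: [0.2, -0.9, -2.0]
opening: 0.014
grip_force: 40.0
time: 8.23
tool_pos: [0.5652, 0.1365, 0.4015]
tool_rot: [-3.141, -0.001, -2.903]
contact_force: [-0.7, -0.5, -1.6]
opening: 0.0135
grip_force: 40.0
[0.56524652 0.13651181 0.40153599] [-3.14128511e+00 -7.48266415e-04 -2.90263111e+00] fit [ 1.54  0.51 44.21] fixed R [1.2  0.52] ptr [array([ 48. ,   0.3, 183. ]), array([ 38.8,   0.2, 183. ])]
[-10.5  -1.2  28.5] yaw err 0.00044579925814058896
yellow [300.1 165.4] 53 [0.5292 0.1615 0.15  ] 0.0508 153.1
white [258.  151.4] 106 [0.5263 0.127  0.15  ] 0.0495 -166.6
```

View pics/w5.png

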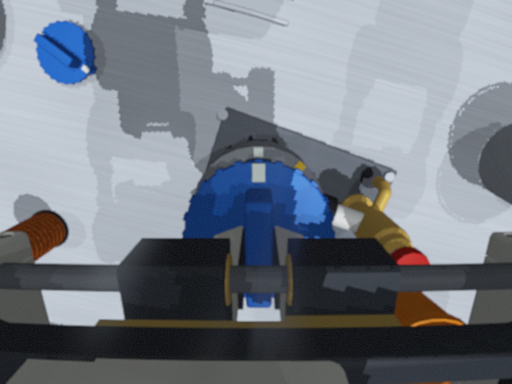

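In the picture the cap's pointer at (258,173) lines up with the collar's white slot mark at (258,152), and the yellow mark is at (300,165), all agreeing with the first measurement to under 1 mm. The cap needs 10.5 mm along -x, then down.

```bash
python3 -m crank '[[-1,-5,-1,0,0],[-1,-10.5,-1,10,0],[-1,-10.5,-1,25,0],[-1,-10.5,-1,35,0],[-1,-10.5,-1,39,0],[-1,-10.5,-1,39,0],[-1,-10.5,-1,39,0]]'
python3 -c "
from h import *
s=telemetry.observe();print(s['tool_pos'],s['contact_force'],shift([.5757,.138,.352],s))"
```

```text
time: 8.87
tool_pos: [0.5761, 0.1385, 0.3626]
tool_rot: [3.141, -0.0, -2.903]
contact_force: [0.2, 0.1, -0.0]
opening: 0.0136
grip_force: 40.0
[0.57608039 0.13850741 0.36256232] [ 0.19627773  0.06803783 -0.0302609 ] [ 0.5 -0.4 10.6]
```

```bash
python3 -m crank '[[-1,0.3,-0.3,3,0],[-1,0.3,-0.3,6,0],[-1,0.3,-0.3,9,0],[-1,0.3,-0.3,12,0],[-1,0.3,-0.3,12,0]]'
python3 -m crank '[[-1,0,0,2,0],[-1,0,0,4,0],[-1,0,0,4,0]]'
```

```text
time: 9.28
tool_pos: [0.5758, 0.1383, 0.3506]
tool_rot: [-3.141, 0.001, -2.902]
contact_force: [0.4, -0.3, 2.0]
opening: 0.0135
grip_force: 40.0
time: 9.53
tool_pos: [0.5758, 0.1383, 0.3467]
tool_rot: [-3.141, 0.001, -2.902]
contact_force: [1.3, -1.3, 3.6]
opening: 0.0138
grip_force: 40.0
```

```bash
python3 -m crank '[[-1,0,0,3,0],[-1,0,0,5,0],[-1,0,0,7,0],[-1,0,0,7,0],[-1,0,0,7,0]]'
```

```text
time: 9.95
tool_pos: [0.5758, 0.1384, 0.3402]
tool_rot: [-3.141, 0.001, -2.902]
contact_force: [0.1, -1.0, 7.6]
opening: 0.0139
grip_force: 40.0
```

```bash
python3 -m crank '[[-1,0,0,0,0.05],[-1,0,0,0,0.12],[-1,0,0,0,0.2],[-1,0,0,0,0.28],[-1,0,0,0,0.35],[-1,0,0,0,0.35],[-1,0,0,0,0.35]]'
python3 -c "
from h import *
s=telemetry.observe();print(s['torque'],s['qpos'])"
```

```text
time: 10.53
tool_pos: [0.5757, 0.1384, 0.3402]
tool_rot: [3.141, 0.001, 3.03]
contact_force: [-0.4, -1.0, 7.7]
opening: 0.0139
grip_force: 40.0
[ 0.02467955  0.19110756 -0.05563394] [ 1.06443558e-01  5.18414575e-01  1.42740797e+00  2.30378372e-04
  1.19473509e+00 -1.35315293e+00]
```

```bash
python3 -m crank '[[-1,0,0,0,0.08],[-1,0,0,0,0.16],[-1,0,0,0,0.24],[-1,0,0,0,0.3],[-1,0,0,0,0.335],[-1,0,0,0,0.348],[-1,0,0,0,0.348],[-1,0,0,0,0.348]]'
python3 - <<'E'
from h import *
c,s,im,d=hand("w6.npz"); cv2.imwrite("pics/w6.png",cv2.resize(im[100:320,130:400],None,fx=2.6,fy=2.6)[:,:,::-1])
print("tool yaw",np.degrees(s["tool_rot"][2]),s["torque"])
H=hsv(im); h,sa,v=[H[...,i].astype(int) for i in range(3)]
for nm,m,z in(("yellow",(h>22)&(h<35)&(sa>110)&(v>90),.15),("red",((h<5)|(h>175))&(sa>120)&(v>70),.15),("white",(sa<50)&(v>110),.15),("ptr",(sa<50)&(v>110),.158)):
    for st,ce,mm in blobs(m,6):
        w=onplane(c,ce,z)[0]; r=np.hypot(*(w[:2]-[.5745,.1385]))
        if .034<r<.056: print(nm,ce.round(1),st[4],w.round(4),r.round(4),np.degrees(np.arctan2(w[1]-.1385,w[0]-.5745)).round(1))
E
```

```text
time: 11.2
tool_pos: [0.5757, 0.1384, 0.3402]
tool_rot: [3.141, 0.001, 2.683]
contact_force: [0.2, -0.1, 6.9]
opening: 0.0138
grip_force: 40.0
[0.57570467 0.13840223 0.34019155] [3.14087330e+00 7.93288205e-04 2.68278792e+00] fit [ 1.65  1.05 44.62] fixed R [1.8  1.05] ptr [array([ 44.2,  -2.1, 183. ]), array([ 39.6,   1.2, 183. ])]
tool yaw 153.7124249816904 [-0.03619539  0.14938218  0.00726767]
yellow [255.1 149.1] 157 [0.5299 0.1607 0.15  ] 0.0498 153.5
red [311.7 169.6] 134 [0.5549 0.1848 0.15  ] 0.0502 112.9
white [258.  171.9] 241 [0.5425 0.1564 0.15  ] 0.0367 150.8
white [268.7 280.5] 186 [0.6098 0.1307 0.15  ] 0.0361 -12.4
ptr [258.  171.9] 241 [0.5409 0.1572 0.158 ] 0.0385 151.0
ptr [257.8 313.9] 640 [0.6242 0.1156 0.158 ] 0.0547 -24.7
```

View pics/w6.png

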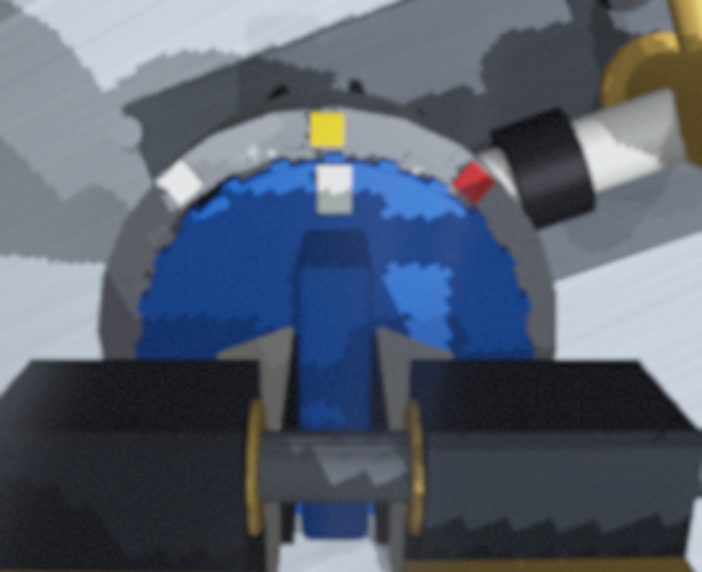

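The crop shows the cap's white pointer at (333,188) right below the yellow mark at (327,130), with the red mark well away at (473,182). Tool yaw is 153.7°, against 153.7° for the marks. I'll let it settle, check that it's still, and hand in.

```bash
python3 -m crank '[[-1,0,0,0,0],[-1,0,0,0,0],[-1,0,0,0,0],[-1,0,0,0,0]]'
python3 -c "
from h import *
from cell import ticket
s=telemetry.observe();print(abs(s['qvel']).max(),s['contact_force'])
print(ticket.hand_in())"
```

```text
time: 11.58
tool_pos: [0.5757, 0.1384, 0.3402]
tool_rot: [3.141, 0.001, 2.683]
contact_force: [-1.4, -0.6, 7.5]
opening: 0.0137
grip_force: 40.0
0.003097073066320892 [-1.42430572 -0.62818488  7.46763358]
the job is handed in; nothing more can be done
None
```

The job is handed in: the plunger was pushed to its stop and sprang back, and the blue cap from the saucer is in the collar, pressed down and turned to the yellow half-way marks, where the arm holds it still (11.6 s on the clock; I took no final picture of the other bench items).

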